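# Secure the slide cassette's lid and lift it out by its catches

## Task

Take the slide cassette with the orange catches out of its dock: first turn its orange turnbutton fully across the front edge of the clear lid so that the lid is secured, then pinch the two orange side catches together and lift the cassette straight up, level, until it hangs about 10 cm above its dock. Finish there, still holding it by the pinched catches with the lid shut and secured; do not put it down or let go. Leave the blue cassette and the other things on the bench where they are.

Things in the scene. Friction and masses are not known exactly. Their poses are not given: they have to be found in the camera images.
- orange: Cassette to take: ORANGE catches and turnbutton grip, amber slides. White plastic, 160 mm long (x), 32 wide (y), 40 high, 0.18 to 0.3 kg, balanced at mid-length. Origin: centre of its underside (8 mm above the bench when docked); z up; turnbutton at its -x end. Clear lid from x = -44 to +74 mm, top 40.5 mm above the underside, hinged at +x. Heights below (h) are above this underside.
- orange_pinch (a point): Point midway between the two catch tabs, at h = 62 mm; axes as the cassette's. Grasp here from above, closing along y. Tabs: upright, 22 mm wide (x = -11 to 11), 4 mm thick, top at h = 76; outer faces 58 mm apart sprung out, 42 mm fully squeezed. Lift straight up, squeezed: the seat walls are 14 mm high with 1.5 mm play. Clear outside the tabs above the steel lips (h = 28).
- orange_button (a joint): Turnbutton angle about its upright pivot, at x = -56 mm, y = 0 of the cassette. 0: bar along the cassette's y, lid free; grows anticlockwise from above to a stop at 1.57: bar along the cassette's x, its end over the lid's front edge, lid secured. Starts at 0 to 0.3, stays where left (friction about 0.03 N m).
- orange_grip (a point): Point on the turnbutton's pivot axis inside its upright orange grip, h = 63 mm. Grip: 11 mm thick, 34 mm long, h = 48 to 72; below it a steel bar 11 mm thick, 48 mm long, down to h = 42. Turns with the button: y along the bar, x across it (pinch along x). Open the fingers only about 45 mm here to stay clear of the catch tabs.
- orange_lid (a joint): Angle of the orange cassette's clear lid: 0 shut, grows as it opens. Starts shut and stays so by its weight.
- orange_catch_left (a joint): Inward travel in m of the catch on the cassette's +y side: 0 sprung out, its tooth hooked under the dock's lip; free from 0.005; stop at 0.008. Spring 2.4 N at 0, 5.6 N at 0.008, per side: squeeze both to their stops; a grip of 15 to 30 N is fine. Hooked, the cassette cannot be lifted.
- orange_catch_right (a joint): The same for the catch on the cassette's -y side.
- orange_dock: Dock of the orange cassette, fixed to the bench: aluminium base plate 196 x 96 x 8 mm with a low seat and two steel keepers with inward lips (lip top 36 mm above the bench). Origin: centre of the underside; x along the cassette's long axis. It may stand at the left or right of the bench, turned a little.
- blue: The other cassette, the same in all but colour (BLUE catches and turnbutton grip, green slides), in a dock of its own. Leave it alone. Origin and axes as for the orange one.
- blue_wing (a point): Point near one end of the blue cassette's turnbutton, which must stay as it is.
- green_pot: Small pot with a green lid, 52 mm across, 50 mm high, standing loose; bystander. Origin: centre of its underside.
- loupe: Black eye loupe, 35 mm across, 27 mm high, standing loose on its wide rim; bystander. Origin: centre of its underside.
- tweezers: Steel tweezers, 122 mm long, lying loose; bystander. Origin: centre of the underside.

How it is judged:
By the outcome, as a careful person would: the job done as asked, in the order asked, and still so for the second after the job is handed in, while the arm keeps its last pose, push and grip.
It also fails if it takes over 48 s, if anything falls off the work surface, if the arm or the gripper's body presses on something with over 40 N, if the wrist force passes 120 N, or if a joint passes its speed limit or range.

## Robot

A 6-joint arm with a two-finger parallel gripper is mounted at the origin on a cart in front of the work surface, level with it; the furniture and walls round the work are solid. World frame = base frame: x ahead of the robot, y to its left, z up, the work surface at z = 0. Lengths are in m, angles in rad, forces in N, time in s.
With the tool pointing down it reaches from about 0.225 to 0.875 m from the base axis. Payload 3.4 kg.
Tool frame: the origin (TCP) lies midway between the tips of the shut fingers; the grasp point (between the pads) lies 19 mm behind it (ctrl.grip_point_offset is the distance from the TCP to the grasp point, in m); z points along the fingers, y is the direction in which the jaws open and shut (so a half turn about z gives the same grasp; the last joint's range is limited). The gripper opens to 85 mm and grips with 20 to 120 N. Pads are 22 mm wide; open, the fingers measure 114 mm over their backs; the gripper's body (76 mm by 85 mm) begins 54 mm behind the grasp point. The pads swing forward as they close: fully open they stand 13 mm farther back than shut.
Start: joints at [1.196, 0.276, 1.505, -0, 1.361, -0.121], TCP at [0.144, 0.557, 0.231] pointing down, gripper open.
Joint ranges: [-2.89, 2.89], [-0.75, 2.08], [0.22, 2.7], [-1.18, 4.32], [0.11, 2.71], [-2.7, 2.7]. Speed limits (rad/s): [2.57, 2.57, 3.14, 3.14, 3.14, 3.14].

## Interface

Orientations are given as a rotation vector (axis times angle).
In Python, from station import ctrl, cams, order gives the robot as it stands.
- The arm moves only by the tool servo_tool, never from a script. Its argument "deltas" is a list of rows, each a list of 7 numbers: the turn, a rotation vector about the world's x, y, z in degrees, then the shift along the world's x, y, z in m, then the finger opening in m, from 0 to 0.0854. A call has 1 to 20 rows; each row shifts and turns the commanded pose from where the row before left it; what a row does not reach is not made up. A row lasts 1/12 s, in which the tool goes at most 41.7 mm and 7.16 degrees, less where a joint would pass 70% of its speed; a pose out of reach is approached as far as the arm can. A call is refused whole if a number of a shift passes 0.0417 or a number of a turn 7.16, either way. A call with a gripper value outside its range is refused whole. The fingers move at their own pace and stop on an object; the grip force is fixed at half the most. Time passes only in rows, so rows that do not move let the fingers close. It gives the time, the measured TCP pose, the force and the opening at its end, in the units of the state.
- ctrl.get_state(): the state, without advancing time (a new reading comes with each control period).
- cams.capture(name): name is "scene" or "top" or "wrist"; returns the picture (420x560x3 uint8, red, green, blue); there is no depth.
- cams.camera_info(name): a dict with "fx", "fy", "cx", "cy" (pixels), "cam_to_world" (4x4, takes a point from camera to world coordinates). Camera axes: x right, y up, looking along -z (the intrinsics and any distortion apply to the point x, -y, -z); pixel columns grow to the right and rows downward; lengths in m; the calibration is good to about 2 mm. A picture is of the moment at which its call begins: read the wrist's pose just before it. camera_info takes no time and is no camera call; for the wrist camera it gives the pose at the moment of the call.
- order.sign_off(): hands the job in, once; it reports no verdict.
The state is a dict: "time": time; "joints": joint angles; "dq": joint speeds; "tau": joint torques, N m; "ee_pos": TCP position; "tool_rot": TCP orientation; "force": force on the tool from outside, world axes, zero at the start; "torque": the same for the moment, N m; "gripper_width": opening from 0.0 (shut) to 1.0 (fully open).
Only numpy, scipy, OpenCV 4.12 (cv2) and the standard library are available. Lean on these libraries where they do the work, as an engineer would, in place of code of your own. Each camera call takes 0.05 s, during which the arm holds its last target.

## Working session

There is one attempt and no reset: what is moved stays moved. The work goes in short steps, Python scripts to look and compute and a tool call to move; the robot and the scene stay as the last step left them, time stands still between calls to the robot, and variables do not carry over. Pictures are saved under pics/ and viewed, and the job is handed in when it is done.

Besides the shell and the picture viewer there is one more tool, called after "Request:" by a JSON object that holds its "op" and its "data". servo_tool: Moves the arm, as the interface text tells. Its arguments: {"type":"object","properties":{"deltas":{"type":"array"}},"required":["deltas"]}

```bash
mkdir -p pics; ls
python3 - <<'E'
from station import ctrl,cams,order
import cv2,numpy as np
print(ctrl.get_state(), ctrl.grip_point_offset)
for n in ("scene","top","wrist"):
    i=cams.camera_info(n); print(n,{k:(np.round(v,4).tolist() if hasattr(v,'__len__') else v) for k,v in i.items()})
    im=cams.capture(n); cv2.imwrite(f"pics/{n}0.png",im[:,:,::-1])
E
```

```text
pics
{'time': 0.0, 'joints': array([ 1.19601175e+00,  2.76597917e-01,  1.50614637e+00,  1.22926366e-05,
        1.36073091e+00, -1.21029524e-01]), 'dq': array([-0.0004195 ,  0.00048293, -0.00034364, -0.00107381,  0.0003383 ,
        0.00074136]), 'tau': array([-2.07546007e-03, -4.16759562e+01, -2.45804805e+01, -4.42826176e-04,
        1.11647020e-02, -3.52133021e-06]), 'ee_pos': array([0.14416439, 0.55607034, 0.23043279]), 'tool_rot': array([-3.97472859e-01, -3.11586844e+00,  2.86162110e-03]), 'force': array([ 0.02205424, -1.26039356, -0.16245943]), 'torque': array([-0.00448545, -0.00424325,  0.04662174]), 'gripper_width': 1.0060754438830286} 0.0187
scene {'fx': 431.742434768964, 'fy': 431.742434768964, 'cx': 277.74673926432683, 'cy': 213.6707096430502, 'cam_to_world': [[0.6997, 0.4806, -0.5287, 0.07], [-0.7144, 0.4595, -0.5277, -0.6089], [-0.0107, 0.7469, 0.6648, 0.712], [0.0, 0.0, 0.0, 1.0]]}
top {'fx': 538.1108315782211, 'fy': 538.1108315782211, 'cx': 285.6704685403367, 'cy': 213.8358531287854, 'cam_to_world': [[-0.02, 0.9941, -0.1066, 0.461], [-0.9997, -0.0181, 0.0183, -0.0734], [0.0162, 0.107, 0.9941, 1.416], [0.0, 0.0, 0.0, 1.0]]}
wrist {'fx': 341.81443086488423, 'fy': 341.81443086488423, 'cx': 276.37887701991957, 'cy': 215.34580037101009, 'cam_to_world': [[0.2504, -0.921, -0.2985, 0.0677], [0.9682, 0.2373, 0.0799, 0.5749], [-0.0028, -0.309, 0.9511, 0.3721], [0.0, 0.0, 0.0, 1.0]]}
```

View pics/scene0.png

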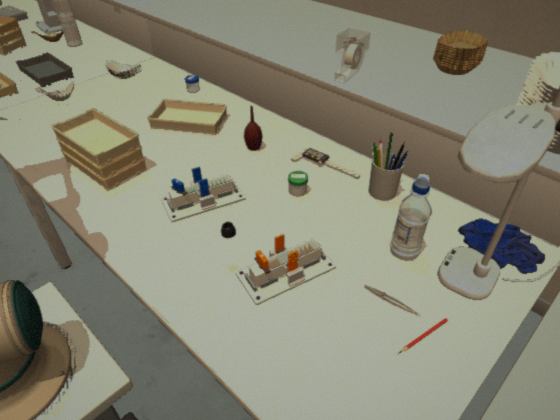

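View pics/top0.png

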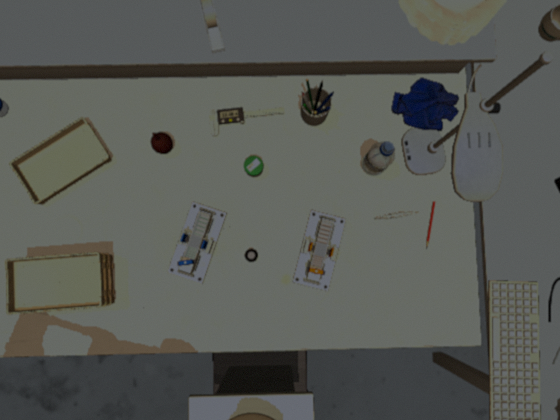

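View pics/wrist0.png

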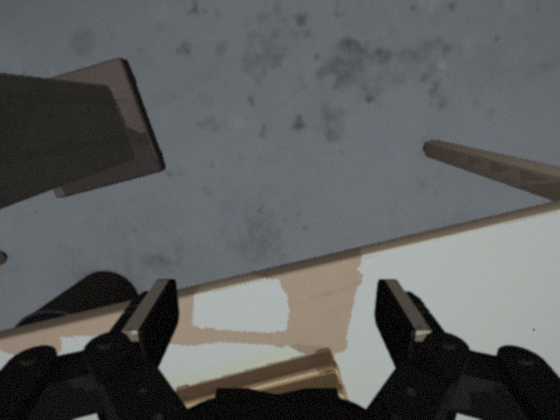

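The orange dock is at about (320,250) in the top view and (285,265) in the scene view. The blue one is at top (200,240). I'll zoom in and measure the orange one.

```bash
python3 - <<'E'
import cv2,numpy as np
t=cv2.imread("pics/top0.png"); s=cv2.imread("pics/scene0.png")
a=cv2.resize(t[200:300,280:360],None,fx=6,fy=6,interpolation=cv2.INTER_CUBIC)
b=cv2.resize(s[220:310,225:345],None,fx=6,fy=6,interpolation=cv2.INTER_CUBIC)
cv2.imwrite("pics/topz.png",cv2.convertScaleAbs(a,alpha=1.5));cv2.imwrite("pics/scz.png",b)
E
cat > h.py <<'E'
import numpy as np
from station import ctrl,cams,order
def ray(i,u,v):
    d=np.array([(u-i['cx'])/i['fx'],-(v-i['cy'])/i['fy'],-1.]);M=np.array(i['cam_to_world'])
    return M[:3,3],M[:3,:3]@d
def onz(i,u,v,z):
    o,d=ray(i,u,v); return o+d*(z-o[2])/d[2]
def proj(i,p):
    M=np.array(i['cam_to_world']);q=M[:3,:3].T@(np.array(p)-M[:3,3])
    return np.array([i['cx']+i['fx']*q[0]/-q[2], i['cy']-i['fy']*q[1]/-q[2]])
E
```

```text
(no output)
```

View pics/topz.png

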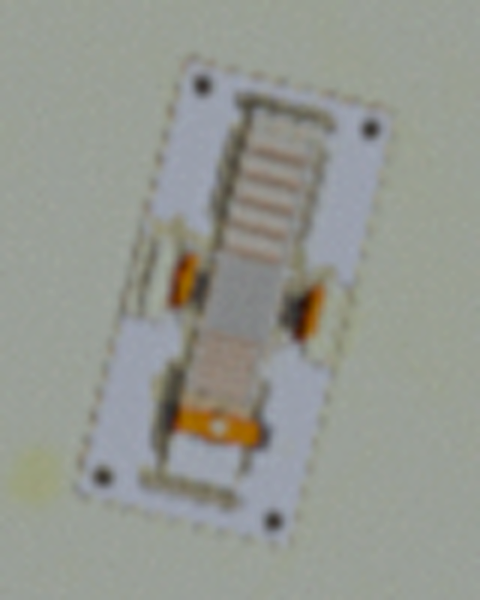

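View pics/scz.png

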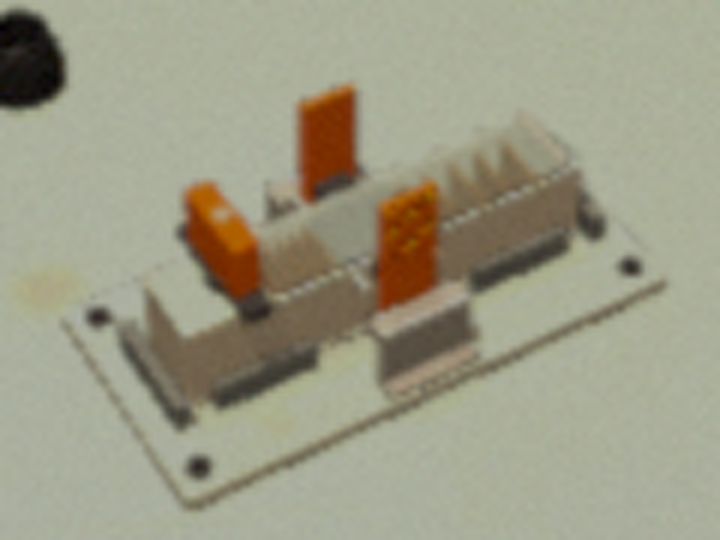

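Top zoom: screws at (202,85), (370,129), (102,476), (274,521). The grip is centred near (218,424) and the tabs at (186,280) and (312,313). The button end faces the robot.

Run:
```python
from h import *
import cv2
t=cams.camera_info("top");s=cams.camera_info("scene")
f=lambda U,o:(U+.5)/6-.5+o
P=[onz(t,f(U,280),f(V,200),.008) for U,V in((202,85),(370,129),(102,476),(274,521))]
S=[onz(s,f(U,225),f(V,220),.008) for U,V in((97,317),(199,467),(629,267))]
print("top",np.round(P,4).tolist());print("scene(front-left,front-right,back-right)",np.round(S,4).tolist())
c=np.mean(P,0);print("centre",c, "sides",[np.linalg.norm(P[a]-P[b]) for a,b in((0,1),(2,3),(0,2),(1,3))])
d=P[0]-P[2]+P[1]-P[3];yaw=np.arctan2(d[1],d[0]);print("yaw",np.degrees(yaw), "scene yaw",np.degrees(np.arctan2(*(S[2]-S[1])[[1,0]])), "scene c", (S[0]+S[2])/2)
im=cv2.imread("pics/top0.png")
hsv=cv2.cvtColor(im,cv2.COLOR_BGR2HSV);m=cv2.inRange(hsv,(3,150,80),(22,255,255));m[:,:280]=0;m[:,360:]=0;m[:200]=0;m[300:]=0
n,l,st,ce=cv2.connectedComponentsWithStats(m)
for k in range(1,n):
    if st[k,4]>5:
        h=.08 if 1 else 0
        p=onz(t,*ce[k],.08);print("orange",st[k].tolist(),ce[k],np.round(p,4))
        if st[k,0]: 
            ys,xs=np.where(l==k);q=np.array([onz(t,a,b,.08)[:2] for a,b in zip(xs,ys)]);w,v=np.linalg.eigh(np.cov(q.T));print("  major deg",np.degrees(np.arctan2(v[1,1],v[0,1])))
R=np.array([[np.cos(yaw),-np.sin(yaw)],[np.sin(yaw),np.cos(yaw)]])
print("pivot pred",c[:2]+R@[-.056,0],"tabs",c[:2]+R@[0,.027],c[:2]+R@[0,-.027])
```

```text
top [[0.6109, -0.172, 0.008], [0.5901, -0.2452, 0.008], [0.4414, -0.1243, 0.008], [0.4205, -0.1983, 0.008]]
scene(front-left,front-right,back-right) [[0.4409, -0.1247, 0.008], [0.4206, -0.1985, 0.008], [0.5898, -0.2457, 0.008]]
centre [ 0.51573711 -0.18494297  0.008     ] sides [np.float64(0.07616438276815007), np.float64(0.07692990847241056), np.float64(0.176097391692539), np.float64(0.17597094782697906)]
yaw -15.587936739403665 scene yaw -15.593592335161011 scene c [ 0.51535345 -0.18519485  0.008     ]
orange [309, 243, 4, 8, 15] [310.6 246. ] [ 0.5228 -0.1583  0.08  ]
  major deg 166.6198323756226
orange [331, 248, 3, 8, 13] [332.         251.23076923] [ 0.5088 -0.2111  0.08  ]
  major deg 165.79104889459614
orange [310, 268, 6, 5, 22] [312.27272727 269.77272727] [ 0.464 -0.161  0.08 ]
  major deg 65.49697040716309
orange [317, 269, 6, 5, 22] [319.77272727 271.40909091] [ 0.4596 -0.1794  0.08  ]
  major deg 81.32380882383168
pivot pred [ 0.46179683 -0.16989482] tabs [ 0.52299247 -0.15893606] [ 0.50848175 -0.21094989]
```

Request:
{"op": "servo_tool", "data": {"deltas": [[0, 0, -4.45, 0.0159, -0.0363, -0.003, 0.045], [0, 0, -4.45, 0.0159, -0.0363, -0.003, 0.045], [0, 0, -4.45, 0.0159, -0.0363, -0.003, 0.045], [0, 0, -4.45, 0.0159, -0.0363, -0.003, 0.045], [0, 0, -4.45, 0.0159, -0.0363, -0.003, 0.045], [0, 0, -4.45, 0.0159, -0.0363, -0.003, 0.045], [0, 0, -4.45, 0.0159, -0.0363, -0.003, 0.045], [0, 0, -4.45, 0.0159, -0.0363, -0.003, 0.045], [0, 0, -4.45, 0.0159, -0.0363, -0.003, 0.045], [0, 0, -4.45, 0.0159, -0.0363, -0.003, 0.045], [0, 0, -4.45, 0.0159, -0.0363, -0.003, 0.045], [0, 0, -4.45, 0.0159, -0.0363, -0.003, 0.045], [0, 0, -4.45, 0.0159, -0.0363, -0.003, 0.045], [0, 0, -4.45, 0.0159, -0.0363, -0.003, 0.045], [0, 0, -4.45, 0.0159, -0.0363, -0.003, 0.045], [0, 0, -4.45, 0.0159, -0.0363, -0.003, 0.045], [0, 0, -4.45, 0.0159, -0.0363, -0.003, 0.045], [0, 0, -4.45, 0.0159, -0.0363, -0.003, 0.045], [0, 0, -4.45, 0.0159, -0.0363, -0.003, 0.045], [0, 0, -4.45, 0.0159, -0.0363, -0.003, 0.045]]}}

```text
time: 1.82
ee_pos: [0.4626, -0.1714, 0.171]
tool_rot: [-2.472, -1.938, -0.0]
force: [0.3, 1.0, -0.3]
gripper_width: 0.522
```

Request:
{"op": "servo_tool", "data": {"deltas": [[0, 0, 0, 0, 0, 0, 0.045], [0, 0, 0, 0, 0, 0, 0.045]]}}

```text
time: 1.98
ee_pos: [0.4627, -0.1712, 0.1705]
tool_rot: [-2.47, -1.94, 0.001]
force: [-0.7, 0.8, -0.6]
gripper_width: 0.526
```

```bash
cat >> h.py <<'E'
from scipy.spatial.transform import Rotation as Ro
def st():
    s=ctrl.get_state();R=Ro.from_rotvec(s['tool_rot']).as_matrix()
    print("t",round(s['time'],2),"pos",np.round(s['ee_pos'],4),"az_y",round(np.degrees(np.arctan2(R[1,1],R[0,1])),2),"z",np.round(R[:,2],4),"F",np.round(s['force'],1),"T",np.round(s['torque'],2),"w",round(s['gripper_width']*85.4,1),"j6",round(s['joints'][5],2));return s
E
python3 - <<'E'
from h import *
import cv2
s=st();i=cams.camera_info("wrist");im=cams.capture("wrist");cv2.imwrite("pics/w1.png",im[:,:,::-1])
print(i['cam_to_world'])
import pickle;pickle.dump(i,open("w1.pkl","wb"))
for x,y,n in((.4617,-.17,'pivot'),):
    for z in(.08,.05): print(n,z,proj(i,(x,y,z)))
E
```

```text
t 1.98 pos [ 0.4627 -0.1712  0.1705] az_y -13.7 z [-1.1e-03  7.0e-04 -1.0e+00] F [-0.7  0.8 -0.6] T [-0.01  0.05 -0.04] w 45.0 j6 -0.26
[[ 0.97171904  0.22418003  0.07419856  0.48181636]
 [-0.23613742  0.9239705   0.3008615  -0.09559591]
 [-0.00111014 -0.3098739   0.95077702  0.31215542]
 [ 0.          0.          0.          1.        ]]
pivot 0.08 [273.97514702 217.18752899]
pivot 0.05 [274.26785158 205.36121223]
```

View pics/w1.png

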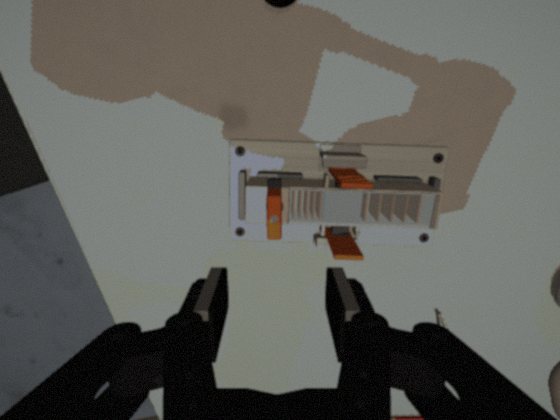

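The wrist view shows the grip at about (274,210), vertical in the image, as predicted. Screws are at (240,151), (438,157), (240,231) and (424,238). Next I'll measure the grip's angle.

Run:
```python
from h import *
import cv2,pickle
i=pickle.load(open("w1.pkl","rb"));im=cv2.imread("pics/w1.png")
z=cv2.resize(im[130:270,220:460],None,fx=3.3,fy=3.3,interpolation=cv2.INTER_CUBIC);cv2.imwrite("pics/w1z.png",z)
Q=[onz(i,u,v,.008) for u,v in((240,151),(438,157),(240,231),(424,238))]
print(np.round(Q,4).tolist(),np.mean(Q,0),np.degrees(np.arctan2(*((Q[1]-Q[0]+Q[3]-Q[2])[[1,0]]))))
hsv=cv2.cvtColor(im,cv2.COLOR_BGR2HSV);m=cv2.inRange(hsv,(3,150,130),(22,255,255));m[:,:255]=0;m[:,290:]=0;m[:170]=0;m[250:]=0
ys,xs=np.where(m>0);print(len(xs),xs.min(),xs.max(),ys.min(),ys.max())
q=np.array([onz(i,a,b,.08)[:2] for a,b in zip(xs,ys)]);w,v=np.linalg.eigh(np.cov(q.T));print(q.mean(0),np.degrees(np.arctan2(v[1,1],v[0,1])))
```

```text
[[0.441, -0.1263, 0.008], [0.6101, -0.1728, 0.008], [0.4208, -0.1989, 0.008], [0.5899, -0.2473, 0.008]] [ 0.51543567 -0.18630032  0.008     ] -15.668181989128819Traceback (most recent call last):
  File "<stdin>", line 8, in <module>
    return umr_minimum(a, axis, None, out, keepdims, initial, where)
ValueError: zero-size array to reduction operation minimum which has no identity
```

View pics/w1z.png

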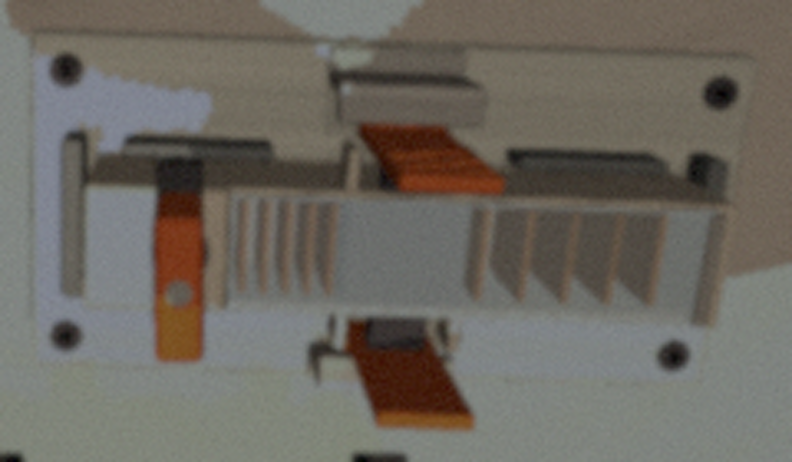

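Request:
{"op": "servo_tool", "data": {"deltas": [[0, 0, 0, -0.001, 0.001, -0.02, 0.045], [0, 0, 0, 0, 0, -0.03, 0.045], [0, 0, 0, 0, 0, -0.03, 0.045], [0, 0, 0, 0, 0, -0.02, 0.045], [0, 0, 0, 0, 0, -0.01, 0.045], [0, 0, 0, 0, 0, -0.005, 0.045], [0, 0, 0, 0, 0, 0, 0.045]]}}

```text
time: 2.62
ee_pos: [0.4602, -0.1667, 0.0556]
tool_rot: [-2.464, -1.945, 0.001]
force: [0.2, 0.7, 0.2]
gripper_width: 0.523
```

Run:
```python
from h import *
import cv2
s=st();im=cams.capture("wrist");cv2.imwrite("pics/w2.png",im[:,:,::-1])
```

```text
t 2.62 pos [ 0.4602 -0.1667  0.0556] az_y -13.44 z [-0.0022  0.0014 -1.    ] F [0.2 0.7 0.2] T [ 0.04  0.02 -0.03] w 44.6 j6 -0.26
```

View pics/w2.png

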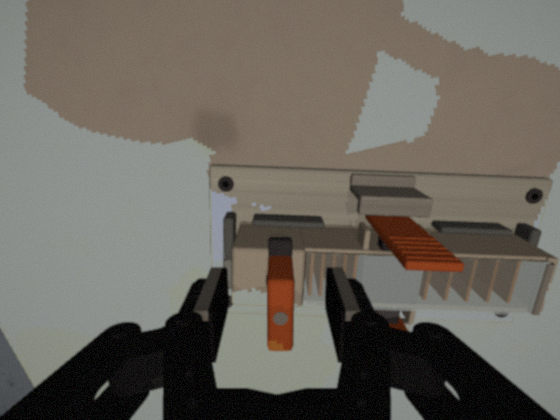

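The fingers straddle the grip at image (280,300). The TCP is about 3.5 mm off along the bar, so I'll correct that and close.

Request:
{"op": "servo_tool", "data": {"deltas": [[0, 0, 0, 0.0012, -0.0035, 0, 0.045], [0, 0, 0, 0, 0, 0, 0.045], [0, 0, 0, 0, 0, 0, 0.045]]}}

```text
time: 2.92
ee_pos: [0.4634, -0.1724, 0.0574]
tool_rot: [2.466, 1.943, 0.002]
force: [-0.2, 0.1, 0.1]
gripper_width: 0.528
```

Run:
```python
from h import *
s=st();print(proj(cams.camera_info("wrist"),(.4616,-.1704,.08)))
```

```text
t 2.92 pos [ 0.4634 -0.1724  0.0574] az_y -13.54 z [ 0.0022 -0.0012 -1.    ] F [-0.2  0.1  0.1] T [-0.02  0.08  0.01] w 45.1 j6 -0.26
[269.64788846 304.91591463]
```

Request:
{"op": "servo_tool", "data": {"deltas": [[0, 0, 0, 0, 0.0, 0, 0.045], [0, 0, 0, 0, 0, 0, 0.045], [0, 0, 0, 0, 0, 0, 0.045]]}}

```text
time: 3.17
ee_pos: [0.4627, -0.172, 0.0566]
tool_rot: [2.468, 1.944, 0.0]
force: [0.2, 0.4, 0.1]
gripper_width: 0.53
```

Request:
{"op": "servo_tool", "data": {"deltas": [[0, 0, 0, 0, 0.0, 0, 0.045]]}}

```text
time: 3.25
ee_pos: [0.4626, -0.1719, 0.0564]
tool_rot: [2.468, 1.944, 0.0]
force: [-0.4, -0.4, -0.5]
gripper_width: 0.524
```

Run:
```python
from h import *
for k in range(3):
  s=st();print(np.round(s['dq'],3));im=cams.capture("wrist")
```

```text
t 3.25 pos [ 0.4626 -0.1719  0.0564] az_y -13.55 z [ 2.e-04 -1.e-04 -1.e+00] F [-0.4 -0.4 -0.5] T [ 0.    0.04 -0.  ] w 44.7 j6 -0.26
[-0.     0.002  0.001 -0.001  0.001 -0.   ]
t 3.3 pos [ 0.4626 -0.1719  0.0564] az_y -13.55 z [ 2.e-04 -1.e-04 -1.e+00] F [-0.5 -0.9 -0.6] T [-0.   -0.01 -0.03] w 45.1 j6 -0.26
[-0.     0.002 -0.    -0.     0.002  0.001]
t 3.35 pos [ 0.4626 -0.1719  0.0564] az_y -13.54 z [ 1.e-04 -0.e+00 -1.e+00] F [-0.8 -0.7 -0.2] T [ 0.01 -0.07  0.02] w 45.1 j6 -0.26
[-0.002  0.     0.002  0.     0.     0.   ]
```

Request:
{"op": "servo_tool", "data": {"deltas": [[0, 0, 0, -0.001, 0.0015, 0, 0.045], [0, 0, 0, 0, 0, 0, 0.045], [0, 0, 0, 0, 0, 0, 0.045], [0, 0, 0, 0, 0, 0, 0.02], [0, 0, 0, 0, 0, 0, 0], [0, 0, 0, 0, 0, 0, 0], [0, 0, 0, 0, 0, 0, 0], [0, 0, 0, 0, 0, 0, 0], [0, 0, 0, 0, 0, 0, 0]]}}

```text
time: 4.15
ee_pos: [0.4616, -0.1704, 0.0565]
tool_rot: [2.468, 1.944, 0.0]
force: [-0.1, 0.1, 2.3]
gripper_width: 0.118
```

Run:
```python
from h import *
import cv2
s=st();im=cams.capture("wrist");cv2.imwrite("pics/w3.png",im[:,:,::-1])
```

```text
t 4.15 pos [ 0.4616 -0.1704  0.0565] az_y -13.54 z [ 2.e-04 -1.e-04 -1.e+00] F [-0.1  0.1  2.3] T [ 0.03  0.07 -0.04] w 10.1 j6 -0.26
```

View pics/w3.png

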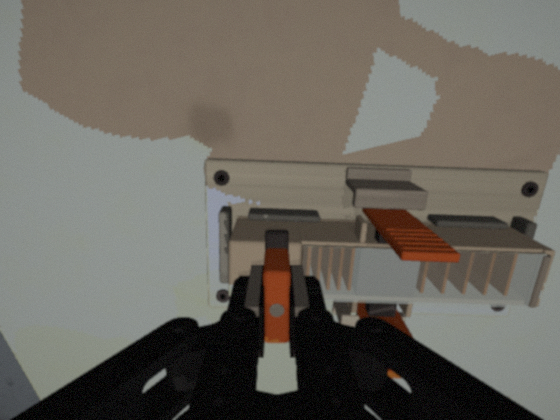

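The fingers hold the grip (10 mm) on the pivot axis. Now I'll turn it anticlockwise.

Request:
{"op": "servo_tool", "data": {"deltas": [[0, 0, 3, 0, 0, 0, 0], [0, 0, 5, 0, 0, 0, 0], [0, 0, 5, 0, 0, 0, 0], [0, 0, 5, 0, 0, 0, 0], [0, 0, 5, 0, 0, 0, 0], [0, 0, 5, 0, 0, 0, 0], [0, 0, 5, 0, 0, 0, 0], [0, 0, 5, 0, 0, 0, 0], [0, 0, 5, 0, 0, 0, 0]]}}

```text
time: 4.95
ee_pos: [0.4621, -0.1704, 0.0565]
tool_rot: [1.578, 2.715, 0.001]
force: [0.9, 1.0, 1.9]
gripper_width: 0.117
```

Request:
{"op": "servo_tool", "data": {"deltas": [[0, 0, 5, 0, 0, 0, 0], [0, 0, 5, 0, 0, 0, 0], [0, 0, 5, 0, 0, 0, 0], [0, 0, 5, 0, 0, 0, 0], [0, 0, 5, 0, 0, 0, 0], [0, 0, 5, 0, 0, 0, 0], [0, 0, 5, 0, 0, 0, 0], [0, 0, 5, 0, 0, 0, 0], [0, 0, 3, 0, 0, 0, 0], [0, 0, 1.5, 0, 0, 0, 0], [0, 0, 0.5, 0, 0, 0, 0], [0, 0, 0, 0, 0, 0, 0], [0, 0, 0, 0, 0, 0, 0]]}}

```text
time: 6.03
ee_pos: [0.4622, -0.1703, 0.0565]
tool_rot: [0.426, 3.111, 0.001]
force: [2.0, 2.5, 2.2]
gripper_width: 0.118
```

Run:
```python
from h import *
import cv2
s=st();im=cams.capture("wrist");cv2.imwrite("pics/w4.png",im[:,:,::-1])
```

```text
t 6.03 pos [ 0.4622 -0.1703  0.0565] az_y 74.41 z [ 1.4e-03  3.0e-04 -1.0e+00] F [2.  2.5 2.2] T [ 0.43 -0.27  0.02] w 10.1 j6 -1.79
```

View pics/w4.png

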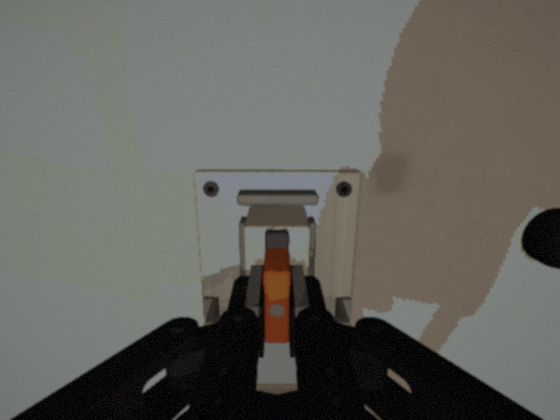

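The grip is now along the cassette, but I see no torque rise from the stop yet. I'll nudge it further.

Request:
{"op": "servo_tool", "data": {"deltas": [[0, 0, 1.5, 0, 0, 0, 0], [0, 0, 1, 0, 0, 0, 0], [0, 0, 0, 0, 0, 0, 0], [0, 0, 0, 0, 0, 0, 0]]}}

```text
time: 6.42
ee_pos: [0.4619, -0.171, 0.0565]
tool_rot: [0.359, 3.12, -0.001]
force: [-0.2, -2.3, 2.7]
gripper_width: 0.115
```

Run:
```python
from h import *
s=st()
```

```text
t 6.42 pos [ 0.4619 -0.171   0.0565] az_y 76.88 z [ 8.e-04 -8.e-04 -1.e+00] F [-0.2 -2.3  2.7] T [-0.22 -0.14 -0.53] w 9.8 j6 -1.84
```

There is a clear stop torque (−0.53 N m), so the button is fully across. I'll release and rise clear of the tabs, then check.

Request:
{"op": "servo_tool", "data": {"deltas": [[0, 0, 0, 0, 0, 0, 0.045], [0, 0, 0, 0, 0, 0, 0.045], [0, 0, 0, 0, 0, 0, 0.045], [0, 0, 0, 0, 0, 0, 0.045], [0, 0, 0, 0, 0, 0.02, 0.045], [0, 0, 0, 0, 0, 0.03, 0.045], [0, 0, 0, 0, 0, 0.03, 0.045], [0, 0, -0.5, 0.0, 0, 0.02, 0.06], [0, 0, -1, 0.018, -0.005, 0, 0.0854], [0, 0, -1, 0.018, -0.005, 0, 0.0854], [0, 0, 0, 0.018, -0.005, 0, 0.0854], [0, 0, 0, 0, 0, 0, 0.0854], [0, 0, 0, 0, 0, 0, 0.0854], [0, 0, 0, 0, 0, 0, 0.0854]]}}

```text
time: 7.58
ee_pos: [0.5144, -0.1848, 0.1557]
tool_rot: [-0.424, -3.11, -0.001]
force: [-0.2, -0.0, 0.6]
gripper_width: 1.0
```

Run:
```python
from h import *
import cv2,pickle
s=st();i=cams.camera_info("wrist");im=cams.capture("wrist");cv2.imwrite("pics/w5.png",im[:,:,::-1]);pickle.dump(i,open("w5.pkl","wb"))
im=cams.capture("scene");cv2.imwrite("pics/s5.png",cv2.resize(im[180:320,190:390,::-1],None,fx=4,fy=4,interpolation=cv2.INTER_CUBIC))
```

```text
t 7.58 pos [ 0.5144 -0.1848  0.1557] az_y 74.48 z [-0.0024  0.0011 -1.    ] F [-0.2 -0.   0.6] T [ 0.03 -0.06 -0.03] w 85.4 j6 -1.77
```

View pics/w5.png

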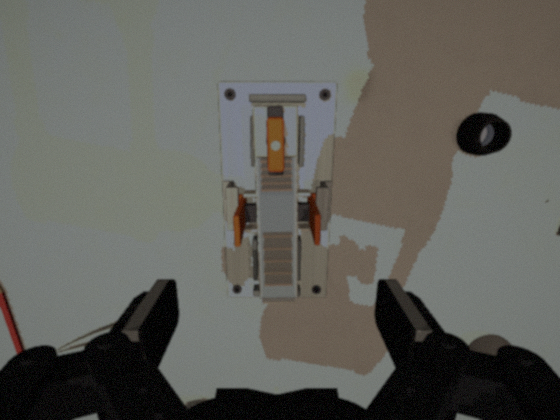

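View pics/s5.png

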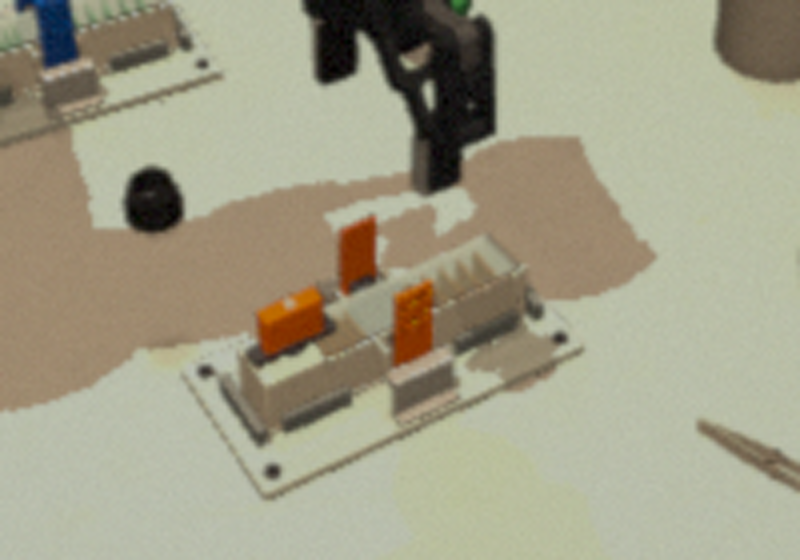

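The scene view shows the grip lying along the cassette with its end over the lid edge, and the wrist view shows both tabs, at (239,218) and (315,218). Commanded XY is already (0.5156, −0.1854), so I'll descend.

Request:
{"op": "servo_tool", "data": {"deltas": [[0, 0, 0, 0, 0, -0.02, 0.0854], [0, 0, 0, 0, 0, -0.025, 0.0854], [0, 0, 0, 0, 0, -0.025, 0.0854], [0, 0, 0, 0, 0, -0.02, 0.0854], [0, 0, 0, 0, 0, -0.012, 0.0854], [0, 0, 0, 0, 0, -0.007, 0.0854], [0, 0, 0, 0, 0, 0, 0.0854], [0, 0, 0, 0, 0, 0, 0.0854], [0, 0, 0, 0, 0, 0, 0.0854], [0, 0, 0, 0, 0, 0, 0.0854]]}}

```text
time: 8.52
ee_pos: [0.5163, -0.1858, 0.0485]
tool_rot: [0.424, 3.111, -0.001]
force: [0.7, -0.0, -0.4]
gripper_width: 1.002
```

Run:
```python
from h import *
import cv2
s=st();im=cams.capture("wrist");cv2.imwrite("pics/w6.png",im[:,:,::-1])
im=cams.capture("scene");cv2.imwrite("pics/s6.png",cv2.resize(im[180:320,190:390,::-1],None,fx=4,fy=4,interpolation=cv2.INTER_CUBIC))
```

```text
t 8.52 pos [ 0.5163 -0.1858  0.0485] az_y 74.46 z [ 0.0021 -0.001  -1.    ] F [ 0.7 -0.  -0.4] T [-0.03  0.06  0.01] w 85.6 j6 -1.77
```

View pics/w6.png

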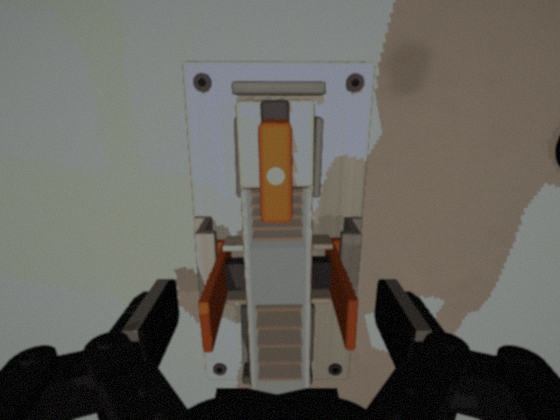

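View pics/s6.png

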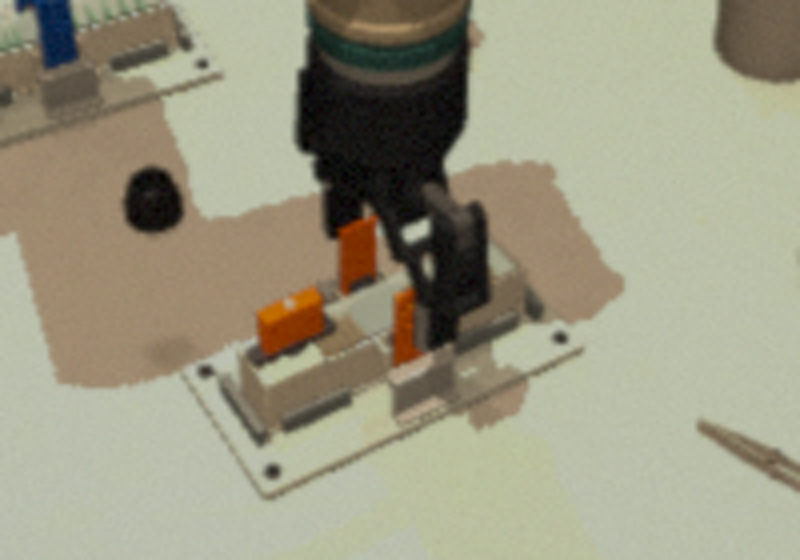

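Request:
{"op": "servo_tool", "data": {"deltas": [[0, 0, 0, 0, 0, 0, 0.06], [0, 0, 0, 0, 0, 0, 0.05], [0, 0, 0, 0, 0, 0, 0.03], [0, 0, 0, 0, 0, 0, 0], [0, 0, 0, 0, 0, 0, 0], [0, 0, 0, 0, 0, 0, 0], [0, 0, 0, 0, 0, 0, 0], [0, 0, 0, 0, 0, 0, 0], [0, 0, 0, 0, 0, 0, 0], [0, 0, 0, 0, 0, 0, 0]]}}

```text
time: 9.45
ee_pos: [0.5163, -0.1852, 0.0489]
tool_rot: [0.424, 3.111, 0.0]
force: [-0.6, 2.6, 10.0]
gripper_width: 0.428
```

Run:
```python
from h import *
import cv2
s=st();im=cams.capture("wrist");cv2.imwrite("pics/w7.png",im[:,:,::-1])
```

```text
t 9.45 pos [ 0.5163 -0.1852  0.0489] az_y 74.46 z [ 1.9e-03 -2.0e-04 -1.0e+00] F [-0.6  2.6 10. ] T [0.31 0.22 0.06] w 36.6 j6 -1.77
```

View pics/w7.png

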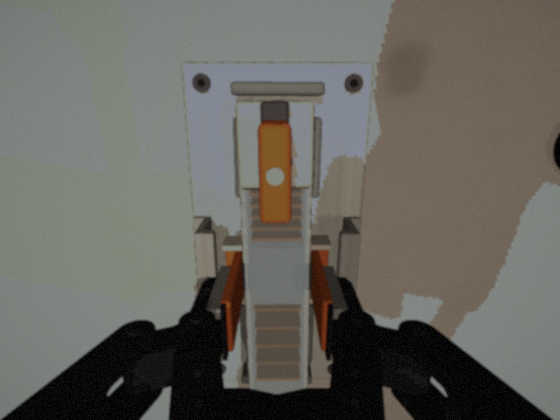

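Both catches are squeezed and the pads sit flat on the tabs. I'll start the lift gently.

Request:
{"op": "servo_tool", "data": {"deltas": [[0, 0, 0, 0, 0, 0.003, 0], [0, 0, 0, 0, 0, 0.003, 0], [0, 0, 0, 0, 0, 0.004, 0], [0, 0, 0, 0, 0, 0, 0], [0, 0, 0, 0, 0, 0, 0]]}}

```text
time: 9.92
ee_pos: [0.5156, -0.1854, 0.0572]
tool_rot: [-0.425, -3.113, -0.0]
force: [0.8, 0.0, -2.4]
gripper_width: 0.433
```

Run:
```python
from h import *
import cv2
s=st();im=cams.capture("scene");cv2.imwrite("pics/s8.png",cv2.resize(im[180:320,190:390,::-1],None,fx=4,fy=4,interpolation=cv2.INTER_CUBIC))
im=cams.capture("wrist");cv2.imwrite("pics/w8.png",im[:,:,::-1])
```

```text
t 9.92 pos [ 0.5156 -0.1854  0.0572] az_y 74.46 z [-1.e-04  1.e-04 -1.e+00] F [ 0.8  0.  -2.4] T [-0.02  0.02  0.01] w 37.0 j6 -1.77
```

View pics/s8.png

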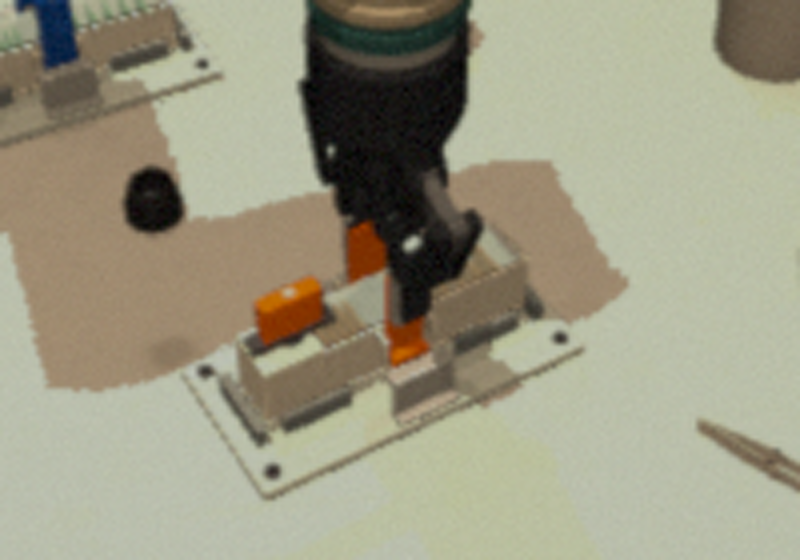

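View pics/w8.png

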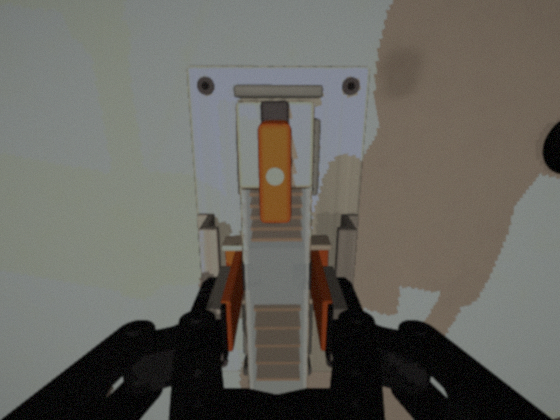

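It is free: the load is 2.4 N, and the cassette hasn't moved relative to the wrist while the dock has dropped away. I'll continue the lift.

Request:
{"op": "servo_tool", "data": {"deltas": [[0, 0, 0, 0, 0, 0.004, 0], [0, 0, 0, 0, 0, 0.006, 0], [0, 0, 0, 0, 0, 0.008, 0], [0, 0, 0, 0, 0, 0.01, 0], [0, 0, 0, 0, 0, 0.01, 0], [0, 0, 0, 0, 0, 0.012, 0], [0, 0, 0, 0, 0, 0.012, 0], [0, 0, 0, 0, 0, 0.01, 0], [0, 0, 0, 0, 0, 0.008, 0], [0, 0, 0, 0, 0, 0.006, 0], [0, 0, 0, 0, 0, 0.003, 0], [0, 0, 0, 0, 0, 0.002, 0], [0, 0, 0, 0, 0, 0, 0], [0, 0, 0, 0, 0, 0, 0], [0, 0, 0, 0, 0, 0, 0], [0, 0, 0, 0, 0, 0, 0], [0, 0, 0, 0, 0, 0, 0], [0, 0, 0, 0, 0, 0, 0]]}}

```text
time: 11.52
ee_pos: [0.5155, -0.1853, 0.1481]
tool_rot: [-0.425, -3.112, -0.0]
force: [-0.6, -0.8, -2.0]
gripper_width: 0.429
```

Run:
```python
from h import *
import cv2
s=st();im=cams.capture("scene");cv2.imwrite("pics/s9.png",cv2.resize(im[140:320,150:390,::-1],None,fx=3.3,fy=3.3,interpolation=cv2.INTER_CUBIC))
im=cams.capture("wrist");cv2.imwrite("pics/w9.png",im[:,:,::-1])
im=cams.capture("top");cv2.imwrite("pics/t9.png",cv2.convertScaleAbs(im[:,:,::-1],alpha=1.4))
```

```text
t 11.52 pos [ 0.5155 -0.1853  0.1481] az_y 74.46 z [-4.e-04  3.e-04 -1.e+00] F [-0.6 -0.8 -2. ] T [-0.01 -0.04  0.06] w 36.6 j6 -1.77
```

View pics/s9.png

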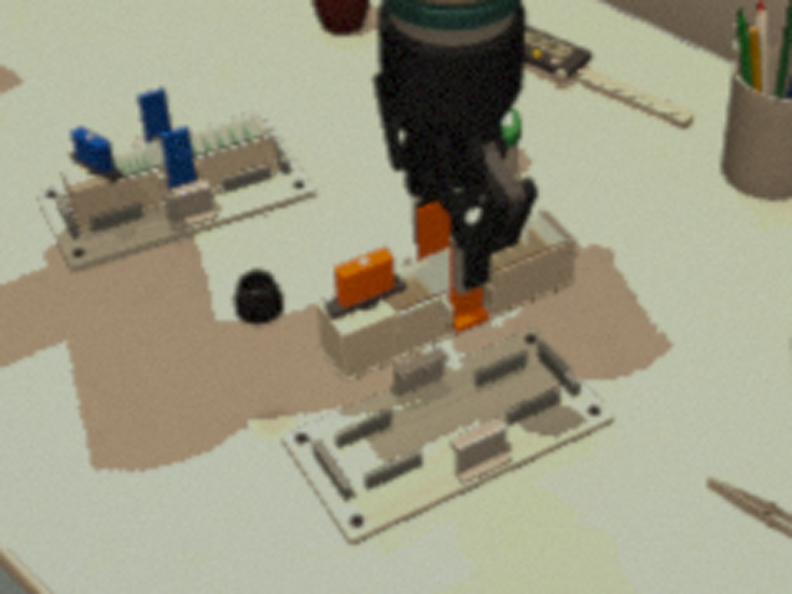

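View pics/w9.png

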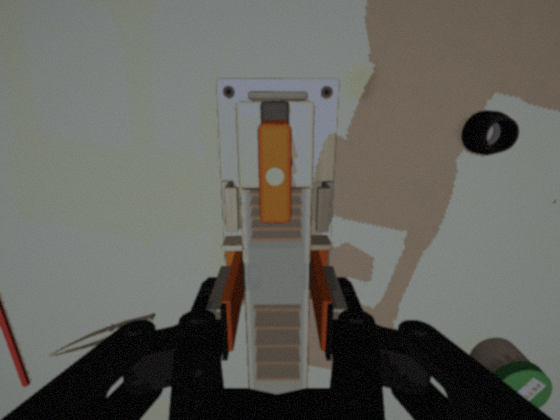

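View pics/t9.png

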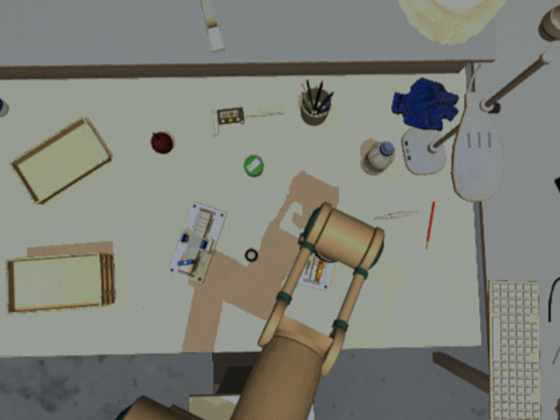

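Run:
```python
from h import *
i=cams.camera_info("scene");y=np.radians(-15.6);c=np.array([.5155,-.1854])
for x,yy,h in((-.08,-.016,0),(.08,-.016,0),(-.08,-.016,.04),(.08,-.016,.04),(-.08,.016,.04)):
    p=c+[np.cos(y)*x-np.sin(y)*yy,np.sin(y)*x+np.cos(y)*yy];u=proj(i,(*p,.108+h));print(x,yy,h,(u-[150,140])*3.3)
```

```text
-0.08 -0.016 0 [342.4353833  379.82245829]
0.08 -0.016 0 [572.16572705 282.736101  ]
-0.08 -0.016 0.04 [339.01504164 330.80324662]
0.08 -0.016 0.04 [576.14334549 234.06706488]
-0.08 0.016 0.04 [313.15712248 296.57780629]
```

The projected corners for a level cassette, 10 cm up, match the picture to within about 2 image pixels. Nothing else on the bench has moved, so I'm handing in.

```bash
python3 -c "
from h import *
st();print(order.sign_off())"
```

```text
t 11.67 pos [ 0.5156 -0.1854  0.1482] az_y 74.46 z [-1.e-04  2.e-04 -1.e+00] F [-0.7 -0.1 -2.8] T [ 0.03 -0.02 -0.02] w 36.1 j6 -1.77
the job is handed in; nothing more can be done
None
```

The orange cassette is out of its dock and hangs level about 10 cm above it, held by the pinched catches with the lid shut and secured. I handed the job in at 11.7 s; the sign-off gives no verdict.

- **Turnbutton:** I turned it anticlockwise until it reached its stop, where the torque rose to about 0.5 N m. The pictures show the grip lying along the cassette, with its end over the lid's front edge.
- **Lift:** I squeezed both catches and raised the tool straight up to z = 0.148 m. The load on the wrist is about 2 to 3 N, which fits the cassette's stated mass. Its corners in the scene picture match a level pose 10 cm up to within about 2 pixels (a few mm).
- **Everything else:** The blue cassette, green pot, loupe and tweezers look unmoved in the last pictures.

**One reading disagreed:** the gripper reports about 36.5 mm open, where 42 mm was expected with the catches fully squeezed. I put this down to pad or linkage give under the fixed 60 N grip. That grip is above the 15 to 30 N suggested, but it could not be changed.

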